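Free the stuck cup on the holding fork

ROBOT

A 6-joint arm with a two-finger parallel gripper is mounted at the origin on the work surface. World frame = base frame: x ahead of the robot, y to its left, z up, the work surface at z = 0. Lengths are in m, angles in rad, forces in N, time in s.
With the tool pointing down it reaches from about 0.3 to 0.75 m from the base axis. Payload 8.5 kg.
Tool frame: the origin (TCP) lies at the very end of the fingers, on their centre line; the grasp point (between the pads) lies 19 mm behind it; z points along the fingers, y is the line along which they close (so a half turn about z gives the same grasp; the last joint's range is limited). The gripper opens to 88 mm and grips with 3 to 60 N. Pads are 18 mm wide; open, the fingers measure 123 mm over their backs; the gripper's body (75 mm by 187 mm) begins 45 mm behind the grasp point.
Start: joints at [1.043, 0.381, 1.297, -0, 1.464, -0.215], TCP at [0.169, 0.523, 0.239] pointing down, gripper open.
Joint ranges: [-3.11, 3.11], [-0.89, 2.33], [0.22, 2.48], [-1.42, 4.56], [0.17, 2.85], [-2.88, 2.88]. Speed limits (rad/s): [2.39, 2.39, 3.14, 3.14, 3.14, 3.14].

INTERFACE

Orientations are given as a unit quaternion [w, x, y, z].
In Python, from plant import status, optics, job gives the robot as it stands. The module is installed in compiled form; this text tells all that it offers.
- The arm moves only by the shell command python3 -m jog 'ROWS'. ROWS is JSON, a list of rows, each a list of 3 entries, a list of its own where there are three numbers: the shift along the tool's x, y, z in m, then the turn, a rotation vector about the tool's x, y, z in rad, then the finger opening in m, from 0 to 0.0881. In form: [[[tx, ty, tz], [rx, ry, rz], hand], ...]. A call has 1 to 10 rows; each row is the pose to reach, as a shift and turn from the pose commanded when the call began, along the tool's axes at that moment; what a row does not reach only later rows make up. A row lasts 1/10 s, in which the tool goes at most 50 mm and 8.59 degrees, less where a joint would pass 70% of its speed; a pose out of reach is approached as far as the arm can. A call with a gripper value outside its range is refused whole. The fingers move at their own pace and stop on an object; the grip force is fixed at half the most. Time passes only in rows, so rows that repeat a pose let the fingers close. It gives the time, the measured TCP pose, the force, the opening and the grip force at its end, in the units of the state.
- status.state(): the state, without advancing time (a new reading comes with each control period).
- optics.grab_frame(name): name is "scene" or "top" or "wrist"; returns a dict with "frame" (384x512x3 uint8, red, green, blue), "fx", "fy", "cx", "cy" (pixels), "view" (4x4, takes a point from world to camera coordinates). Camera axes: x right, y up, looking along -z (the intrinsics and any distortion apply to the point x, -y, -z); pixel columns grow to the right and rows downward; lengths in m; the calibration is good to about 2 mm. A picture is of the moment at which its call begins. There is no depth.
- job.job_done(): hands the job in; it is judged then, once.
The state is a dict: "time_s": time; "joint_pos": joint angles; "qvel": joint speeds; "joint_torque": joint torques, N m; "ee_pos": TCP position; "orientation": TCP orientation; "force": force on the tool from outside, world axes, zero at the start; "ft_torque": the same for the moment, N m; "finger_gap": finger opening in m; "finger_force": force on a finger pad.
Only numpy, scipy, OpenCV 4.12 (cv2) and the standard library are available. Lean on these libraries where they do the work, as an engineer would, in place of code of your own. Each camera call takes 0.05 s, during which the arm holds its last target. There are 200 camera calls.

TASK

Two rimmed steel water-bath cups stand mouth down, stuck one inside the other. Slide the stuck pair along the table into the holding fork until the inner cup's brim comes up firmly against the fork's stop, without ramming it; then pull the outer cup straight up off the inner one, which must stay standing in the fork and never leave the table. Set the outer cup down gently, mouth down and wholly on the drying mat, and do not disturb the bottles or the flask.

Things in the scene. Friction and masses are not known exactly. Their poses are not given: they have to be found in the camera images.
- inner_cup: inner steel cup, upside down: a plain upright cylinder 46 mm across, 115 mm tall in all, with a flat round brim 96 mm across and 5 mm thick at its foot; about 0.24 kg. Origin: centre of its underside, on the table, z up. At the start the outer cup covers it: only its brim and the 23 mm of wall above show. Sliding the pair takes 1 to 4 N
- outer_cup: outer steel cup, upside down over the inner: a cylinder 58 mm across, 90 mm tall, flat closed top, with a flat rim 78 mm across and 5 mm thick round its open mouth below; about 0.19 kg. Origin: centre of the mouth, at the rim's bottom face, z to its top. At the start the mouth is 28 mm and its top 118 mm above the table
- outer_top (a point): centre of the outer cup's flat closed top, 90 mm above its mouth. Hidden spring clips inside grip the inner cup: pulling it off takes about 8 to 20 N, far more than the inner cup weighs, so that one comes along unless held down. It must rise 87 mm to come clear. A grip of 40 to 60 N across the cylinder is fine
- fork: low, slippery white nylon fork fixed to the table. Origin on the table midway between its rails; x = sliding-in direction (open mouth at -x, stop at +x), z up. Rails 104 mm apart inside, x = -50 to +74 mm, with lips that leave 72 mm open between them, lip underside 8.5 mm, top 12 mm above the table: the inner cup's brim slides on the table under the lips and is held down by them
- fork_mouth (a point): on the table in the fork's mouth, at fork x = -90 mm, y = 0: from here to x = -50 mm flared guides, 12 mm high, narrow the way from about 145 to 104 mm
- fork_back (a point): on the table under the fork's back bar (22 mm high), at fork x = +80 mm. Before the bar a dark steel stop block on a screw is set anew each time: with the brim touching it the inner cup's centre lies anywhere from fork x = 0 to +14 mm. The setting is not given: feel for it. Never press the cup on the fork with more than 60 N
- mat: black ribbed rubber drying mat fixed on the table, 170 mm square, 5 mm thick. Origin: centre of its underside; x and y along its edges
- bottle_a: bystander: milk bottle with a blue cap, 48 mm across, 118 mm tall, origin at its underside
- bottle_b: bystander: a second such bottle
- flask: bystander: conical glass flask, 80 mm across its foot, 134 mm tall, origin at its underside
Not all that is in view belongs to the job. Leave any orange or red look-alike of the inner_cup alone.

How it is judged:
By the outcome, as a careful person would: the job done as asked, in the order asked, and still so for the second after the job is handed in, with the robot touching nothing.
It also fails if it takes over 72 s, if anything falls off the work surface, if the arm or the gripper's body presses on something with over 40 N, if the wrist force passes 120 N, or if a joint passes its speed limit or range.

## Working session

There is one attempt and no reset: what is moved stays moved. The work goes in short steps, Python scripts to look and compute and a shell command to move; the robot and the scene stay as the last step left them, time stands still between calls to the robot, and variables do not carry over. Pictures are saved under pics/ and viewed, at most 10 in all, crops included, and the job is handed in when it is done.

```bash
mkdir -p pics; python3 - <<'E'
from plant import status, optics
import cv2,pickle
s=status.state(); print(s)
for n in("scene","top"):
    f=optics.grab_frame(n); pickle.dump(f,open(f"pics/{n}0.pkl","wb"))
    print(n,[f[k] for k in("fx","fy","cx","cy")],[k for k in f]); print(f["view"])
    cv2.imwrite(f"pics/{n}0.png",cv2.resize(f["frame"][:,:,::-1],(800,600),interpolation=cv2.INTER_CUBIC))
E
```

```text
{'time_s': 0.0, 'joint_pos': array([ 1.04270628e+00,  3.81188782e-01,  1.29825612e+00, -3.93907952e-05,
        1.46358664e+00, -2.15278558e-01]), 'qvel': array([ 5.09688950e-04, -8.76654552e-04, -1.78643681e-04,  4.89886304e-05,
       -6.13038258e-04, -3.80617669e-04]), 'joint_torque': array([ 1.86368889e-04, -4.37942183e+01, -2.24548942e+01,  7.13451253e-02,
        3.54156538e-02, -1.41928963e-04]), 'ee_pos': array([0.16910995, 0.5230613 , 0.23814321]), 'orientation': array([-2.43046224e-04,  1.55766703e-01,  9.87793610e-01, -6.77425886e-04]), 'force': array([ 0.06570151,  0.44101747, -0.55189598]), 'ft_torque': array([-0.04901491,  0.02542081, -0.01252952]), 'finger_force': 0.0, 'finger_gap': 0.08830925971302427}
scene [393.106600010702, 393.106600010702, 257.00288441569523, 193.61354366807367] ['frame', 'fx', 'fy', 'cx', 'cy', 'view']
[[ 0.48688547  0.87323818 -0.01994041 -0.24507707]
 [-0.65522291  0.38023413  0.65276715  0.31682757]
 [ 0.57760322 -0.30475743  0.75729613 -1.44800028]
 [ 0.          0.          0.          1.        ]]
top [397.5053876745961, 397.5053876745961, 256.5940833772816, 192.14180326761584] ['frame', 'fx', 'fy', 'cx', 'cy', 'view']
[[ 0.00682708 -0.99991483 -0.01112281 -0.00769807]
 [ 0.99063444  0.00524599  0.13644004 -0.5497739 ]
 [-0.13637007 -0.01195013  0.99058589 -1.22995307]
 [ 0.          0.          0.          1.        ]]
```

View pics/top0.png

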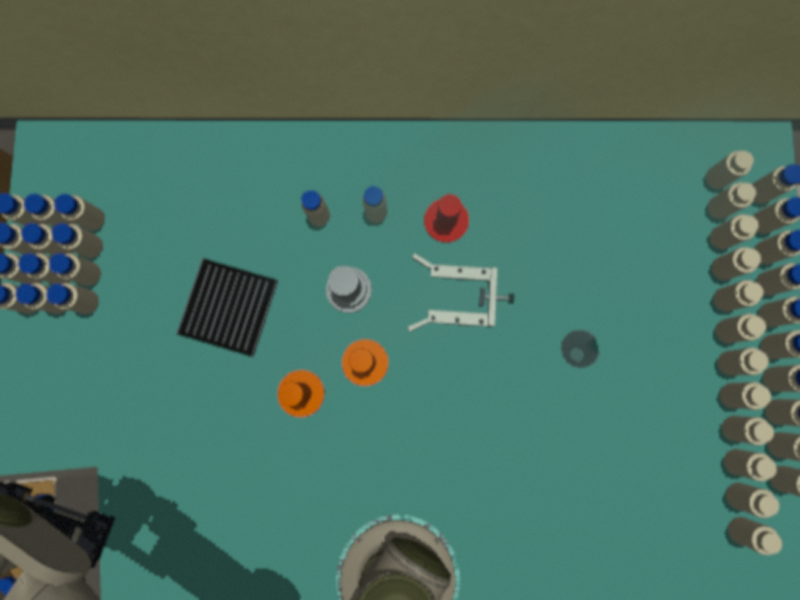

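View pics/scene0.png

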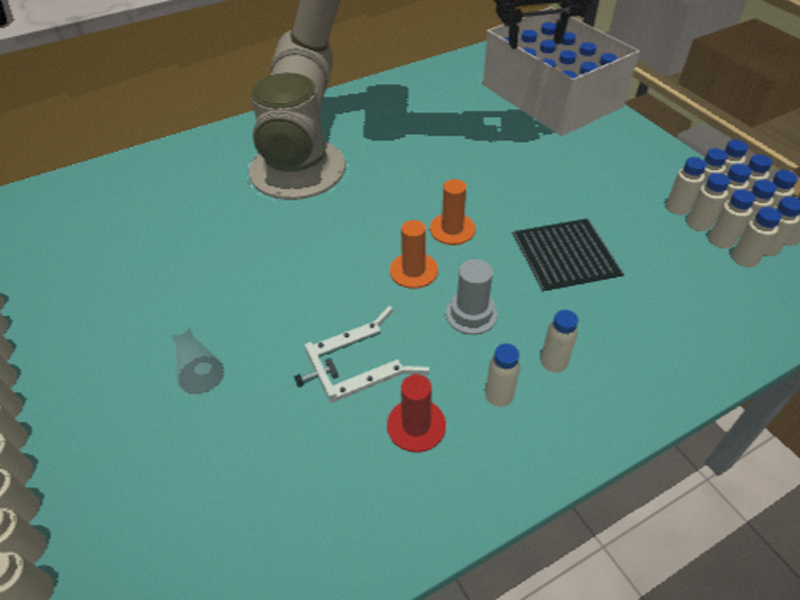

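The top view shows the cup pair at about (348,288), the fork at about (463,296) opening to the left, the mat at (228,307), bottles at (315,208) and (374,205), and the flask at (580,348). The red and orange ones are look-alikes. I'll enlarge this part.

```bash
cat > h.py <<'E'
import numpy as np
def ray(f,u,v,z):
    V=np.array(f["view"]);R=V[:3,:3];t=V[:3,3];c=-R.T@t
    d=R.T@np.array([(u-f["cx"])/f["fx"],-(v-f["cy"])/f["fy"],-1.])
    return c+d*(z-c[2])/d[2]
def proj(f,p):
    V=np.array(f["view"]);q=V[:3,:3]@np.array(p)+V[:3,3]
    return f["cx"]+f["fx"]*q[0]/-q[2], f["cy"]-f["fy"]*q[1]/-q[2]
E
python3 - <<'E'
import pickle,cv2
f=pickle.load(open("pics/top0.pkl","rb"))["frame"][:,:,::-1]
c=f[112:272,112:378]
cv2.imwrite("pics/topc.png",cv2.resize(c,None,fx=3,fy=3,interpolation=cv2.INTER_CUBIC))
c=f[150:225,200:333]
cv2.imwrite("pics/topd.png",cv2.resize(c,None,fx=6,fy=6,interpolation=cv2.INTER_CUBIC))
E
```

```text
(no output)
```

View pics/topc.png

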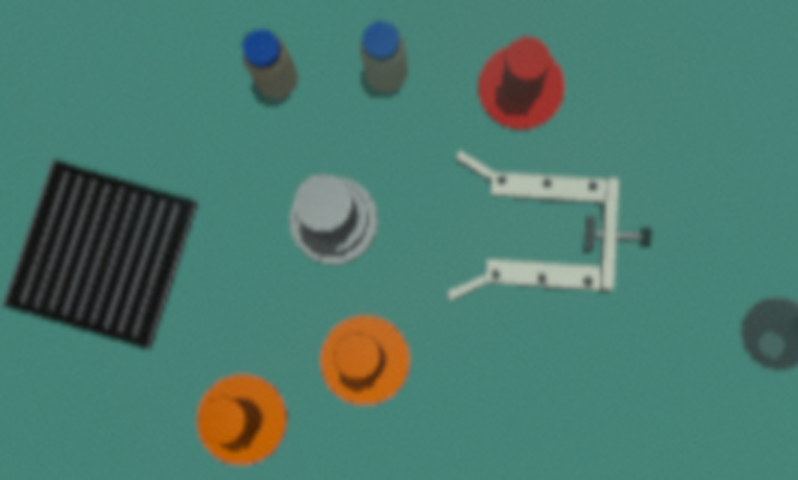

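View pics/topd.png

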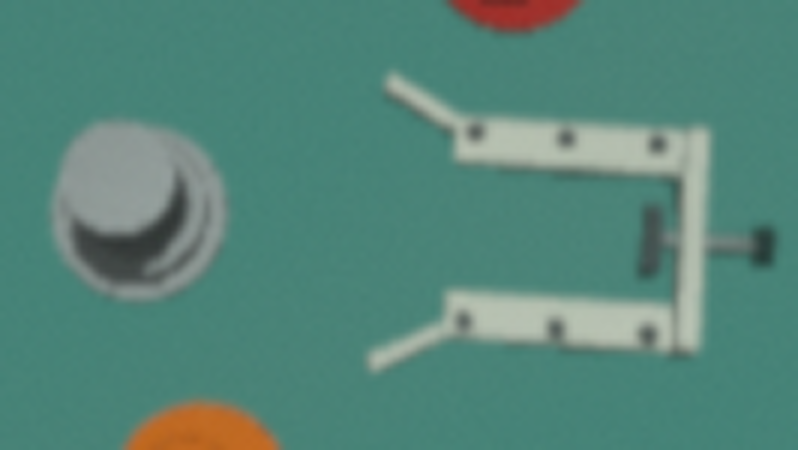

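Enlarged views: the brim spans x 53..228 with its bottom at 300 and its centre near (140,213), and the outer top is at (120,179). The lips' inner edges run (455,161)-(680,177) and (446,291)-(675,305). The mat corners in the other crop are (56,162), (196,203), (151,347) and (7,305).

```bash
python3 - <<'E'
import pickle,numpy as np
from h import *
np.set_printoptions(precision=4,suppress=True)
f=pickle.load(open("pics/top0.pkl","rb"))
D=lambda U,V,z: ray(f,(U+.5)/6-.5+200,(V+.5)/6-.5+150,z)
C=lambda U,V,z: ray(f,(U+.5)/3-.5+112,(V+.5)/3-.5+112,z)
print("brim",D(140,213,.005),"w",np.linalg.norm(D(53,213,.005)-D(228,213,.005)))
top=D(120,179,.118);print("top",top,"w",np.linalg.norm(D(62,179,.118)-D(180,179,.118)))
a,b=D(455,161,.012),D(680,177,.012);c,d=D(446,291,.012),D(675,305,.012)
m=(a+c)/2;n=(b+d)/2
for p,q in((a,b),(c,d)):
    e=q-p;print("edge dir deg",np.degrees(np.arctan2(e[1],e[0])),np.linalg.norm(e))
e=(n-m);e[2]=0;e/=np.linalg.norm(e);l=np.array([-e[1],e[0],0]);print("gap",(a-c)@l)
O=(m+n)/2;O=O+e*(-50-( (m-O)@e*1000))/1000*0
o=m+e*.05;o2=D(691,240,.022)-e*.080
print("fork axis",e,np.degrees(np.arctan2(e[1],e[0])),"origin",o,o2)
k=[C(*p,.005) for p in((56,162),(196,203),(151,347),(7,305))]
print("mat",np.mean(k,0),[np.linalg.norm(k[i]-k[i-1]) for i in range(4)],k)
print("bottles",C(262,47,.118),C(381,40,.118),"flask",C(773,333,0),"red",C(521,86,.005),"or",C(365,360,.005),C(242,420,.005))
r=top-o;print("pair in fork frame",r@e,r@l)
# scene check
s=pickle.load(open("pics/scene0.pkl","rb"))
for p in(top,[*o[:2],.012],o+.08*e,[*k[0]]): u=np.array(proj(s,p))*1.5625;print("scene px",u)
print("scene cup top",ray(s,475/1.5625,271/1.5625,.118))
E
```

```text
brim [0.5771 0.1068 0.005 ] w 0.09584871436782694
top [0.5767 0.106  0.118 ] w 0.059088033964280647
edge dir deg -93.85388433480145 0.12260498733236774
edge dir deg -93.21354051146642 0.12379239372014475
gap 0.07156336338527176
fork axis [-0.0616 -0.9981  0.    ] -93.5321694760109 origin [ 0.5668 -0.1127  0.012 ] [ 0.5662 -0.1119  0.022 ]
mat [0.5389 0.359  0.005 ] [np.float64(0.16496196819782), np.float64(0.16296154960125625), np.float64(0.16378278209231736), np.float64(0.16486793825438595)] [array([0.6407, 0.4151, 0.005 ]), array([0.5955, 0.2585, 0.005 ]), array([0.4376, 0.3018, 0.005 ]), array([0.4821, 0.4606, 0.005 ])]
bottles [0.7379 0.1722 0.118 ] [0.7457 0.0509 0.118 ] flask [ 0.4571 -0.3699  0.    ] red [ 0.7289 -0.0985  0.005 ] or [0.4251 0.0703 0.005 ] [0.3603 0.2011 0.005 ]
pair in fork frame -0.21894524943250257 -0.0035784048536613125
scene px [474.6901 269.8366]
scene px [362.905  353.6025]
scene px [320.153  370.4281]
scene px [621.1401 272.7736]
scene cup top [0.5793 0.1049 0.118 ]
```

Both cameras agree within 2 mm, and the sizes match. Plan: grip with the fingers closing along the fork axis, starting above the cup.

```bash
cat > go.py <<'E'
import sys,numpy as np
from scipy.spatial.transform import Rotation as Rt
from plant import status
def rel(target,ydir=None):
    s=status.state();q=s["orientation"];R=Rt.from_quat([*q[1:],q[0]])
    sh=R.inv().apply(np.array(target)-s["ee_pos"])
    out=None
    if ydir is not None:
        y=np.array([*ydir,0.]);y/=np.linalg.norm(y)
        if R.as_matrix()[:,1]@y<0:y=-y
        z=np.array([0,0,-1.]);T=Rt.from_matrix(np.c_[np.cross(y,z),y,z]); out=(R.inv()*T).as_rotvec()
    np.set_printoptions(precision=4,suppress=True)
    print("shift",sh,"turn",out,"| t",s["time_s"],"pos",s["ee_pos"],"F",s["force"],"gap",s["finger_gap"],s["finger_force"],"j6",s["joint_pos"][5])
E
python3 -c "
from go import *
rel([.5775,.106,.22],[-.0616,-.998])"
```

```text
shift [-0.5169 -0.2712  0.0184] turn [-0.0012 -0.0005 -0.2511] | t 0.1 pos [0.1691 0.5231 0.2382] F [ 0.6215 -0.4394  0.05  ] gap 0.08776263936854417 0.0 j6 -0.21531486478585626
```

```bash
python3 -m jog '[[[-0.517,-0.271,0.018],[0,0,-0.25],0.088],[[-0.517,-0.271,0.018],[0,0,-0.25],0.088],[[-0.517,-0.271,0.018],[0,0,-0.25],0.088],[[-0.517,-0.271,0.018],[0,0,-0.25],0.088],[[-0.517,-0.271,0.018],[0,0,-0.25],0.088],[[-0.517,-0.271,0.018],[0,0,-0.25],0.088],[[-0.517,-0.271,0.018],[0,0,-0.25],0.088],[[-0.517,-0.271,0.018],[0,0,-0.25],0.088],[[-0.517,-0.271,0.018],[0,0,-0.25],0.088],[[-0.517,-0.271,0.018],[0,0,-0.25],0.088]]'
python3 -c "
from go import *
rel([.5775,.106,.22],[-.0616,-.998])"
```

```text
time_s: 1.1
ee_pos: [0.5168, 0.1678, 0.2232]
orientation: [-0.0, 0.032, 1.0, 0.0]
force: [1.2, 0.4, -0.8]
finger_gap: 0.0879
finger_force: 0.0
shift [-0.0644 -0.0579  0.0032] turn [ 0.     -0.0006 -0.0014] | t 1.1 pos [0.5168 0.1678 0.2232] F [ 1.1934  0.3891 -0.8257] gap 0.08788643427112716 0.0 j6 -1.411782196333811
```

```bash
python3 -m jog '[[[-0.064,-0.058,0.002],[0,0,0],0.088],[[-0.064,-0.058,0.002],[0,0,0],0.088],[[-0.064,-0.058,0.002],[0,0,0],0.088],[[-0.064,-0.058,0.002],[0,0,0],0.088]]'
python3 - <<'E'
from go import *
from plant import optics
import cv2,pickle
from h import proj
rel([.5775,.106,.22],[-.0616,-.998])
f=optics.grab_frame("wrist");pickle.dump(f,open("pics/w1.pkl","wb"))
cv2.imwrite("pics/w1.png",cv2.resize(f["frame"][:,:,::-1],(800,600)))
for p in([.5775,.106,.118],[.5775,.106,0],[.5668,-.1127,0]):print(np.array(proj(f,p))*1.5625)
E
```

```text
time_s: 1.5
ee_pos: [0.5759, 0.1075, 0.2208]
orientation: [-0.001, 0.032, 0.999, 0.0]
force: [0.9, 0.1, -0.0]
finger_gap: 0.0883
finger_force: 0.0
shift [-0.0017 -0.0014  0.0008] turn [ 0.0002 -0.0015 -0.0023] | t 1.5 pos [0.5759 0.1075 0.2208] F [ 0.8839  0.068  -0.0146] gap 0.0882749194559588 0.0 j6 -1.5244488559926728
[398.1822 301.0647]
[398.8351 255.9213]
[ 90.8434 260.7415]
```

View pics/w1.png

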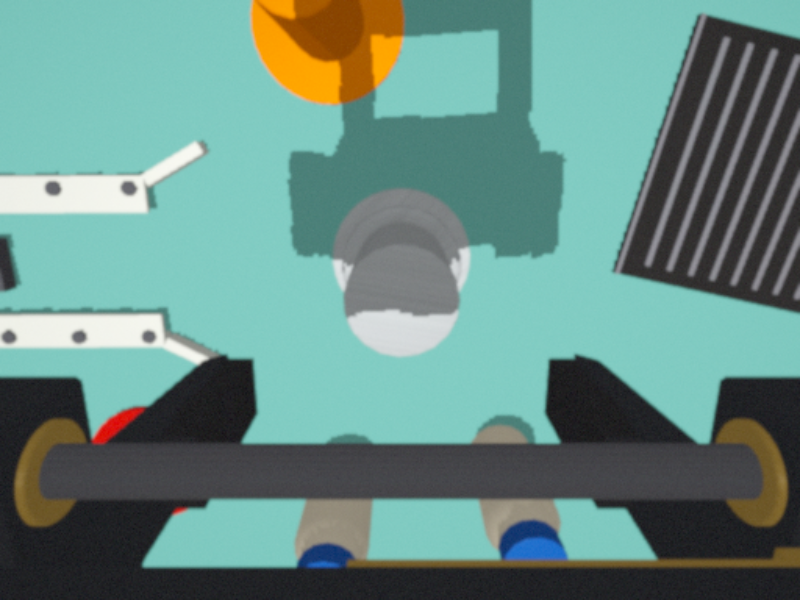

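The wrist view shows the cup top centred at about (402,299), the brim at (401,255), and the lips' inner edges at rows 213 and 311, horizontal, with the rails starting near x = 148–165.

```bash
python3 - <<'E'
from go import *
import pickle
from h import ray
f=pickle.load(open("pics/w1.pkl","rb"))
r=lambda U,V,z:ray(f,(U+.5)/1.5625-.5,(V+.5)/1.5625-.5,z)
np.set_printoptions(precision=4,suppress=True)
print(r(402,299,.118),r(401.5,255,.005))
a,b,c,d=[r(*p,.012) for p in((10,213),(148,213),(10,311),(163,311))]
print((a+c)/2,(b+d)/2,b-a,d-c,np.linalg.norm(a-c))
e=np.array([-.0616,-.998]);l=np.array([.998,-.0616])
o=((b+d)/2)[:2]+e*.05;print(o)
print((r(402,299,.118)[:2]-o)@l,(r(401.5,255,.005)[:2]-o)@l)
rel([.577,.107,.072])
E
```

```text
[0.5764 0.1078 0.118 ] [0.5758 0.1078 0.005 ]
[ 0.5628 -0.1614  0.012 ] [ 0.5693 -0.0613  0.012 ] [0.006  0.0924 0.    ] [0.007  0.1077 0.    ] 0.06998407069731746
[ 0.5662 -0.1112]
-0.0032839966574028127 -0.0038947410410375624
shift [-0.0018 -0.0011  0.1492] turn None | t 1.55 pos [0.5754 0.1082 0.2212] F [ 0.1581 -0.9175  0.3618] gap 0.08791586578878695 0.0 j6 -1.524448645626717
```

```bash
python3 -m jog '[[[-0.0015,-0.001,0.04],[0,0,0],0.088],[[-0.0015,-0.001,0.08],[0,0,0],0.088],[[-0.0015,-0.001,0.11],[0,0,0],0.088],[[-0.0015,-0.001,0.135],[0,0,0],0.088],[[-0.0015,-0.001,0.149],[0,0,0],0.088],[[-0.0015,-0.001,0.149],[0,0,0],0.088],[[-0.0015,-0.001,0.149],[0,0,0],0.07],[[-0.0015,-0.001,0.149],[0,0,0],0.06],[[-0.0015,-0.001,0.149],[0,0,0],0.05],[[-0.0015,-0.001,0.149],[0,0,0],0.05]]'
python3 -m jog '[[[0,0,0],[0,0,0],0.045],[[0,0,0],[0,0,0],0.045],[[0,0,0],[0,0,0],0.045],[[0,0,0],[0,0,0],0.045],[[0,0,0],[0,0,0],0.045]]'
python3 -c "
from go import *
e=np.array([-.0616,-.998]);o=np.array([.5665,-.112])
s=status.state();r=s['ee_pos'][:2]-o;print('fork x,y',r@e,r@[.998,-.0616])
rel([*(o-.06*e),s['ee_pos'][2]],e)"
```

```text
time_s: 2.55
ee_pos: [0.5777, 0.1068, 0.0732]
orientation: [0.001, 0.031, 1.0, 0.0]
force: [0.0, 2.5, 2.2]
finger_gap: 0.0578
finger_force: 4.4
time_s: 3.05
ee_pos: [0.5777, 0.1068, 0.0732]
orientation: [0.001, 0.031, 1.0, 0.0]
force: [-1.4, 2.3, 5.4]
finger_gap: 0.0579
finger_force: 30.3
fork x,y -0.21907951278299834 -0.0022770343146465977
shift [-0.0025 -0.1591 -0.0001] turn [ 0.0004  0.0011 -0.0012] | t 3.05 pos [0.5777 0.1068 0.0732] F [-1.4382  2.3218  5.4406] gap 0.05787223298808407 30.278365986450808 j6 -1.5267850227038597
```

```bash
python3 -m jog '[[[0,-0.006,0],[0,0,0],0.045],[[0,-0.016,0],[0,0,0],0.045],[[-0.0005,-0.028,0],[0,0,0],0.045],[[-0.001,-0.04,0],[0,0,0],0.045],[[-0.001,-0.052,0],[0,0,0],0.045],[[-0.0015,-0.064,0],[0,0,0],0.045],[[-0.002,-0.076,0],[0,0,0],0.045],[[-0.002,-0.086,0],[0,0,0],0.045],[[-0.0025,-0.093,0],[0,0,0],0.045],[[-0.0025,-0.096,0],[0,0,0],0.045]]'
python3 - <<'E'
from go import *
from plant import optics
import cv2,pickle
e=np.array([-.0616,-.998]);o=np.array([.5665,-.112])
s=status.state();r=s['ee_pos'][:2]-o;print('fork x,y',r@e,r@[.998,-.0616])
rel([*(o-.06*e),s['ee_pos'][2]],e)
f=optics.grab_frame("top");pickle.dump(f,open("pics/t2.pkl","wb"))
a=cv2.resize(f["frame"][150:225,220:345,::-1],None,fx=4,fy=4,interpolation=cv2.INTER_CUBIC)
w=optics.grab_frame("wrist");pickle.dump(w,open("pics/w2.pkl","wb"))
b=cv2.resize(w["frame"][:,:,::-1],(384,288))
c=np.zeros((600,500,3),np.uint8);c[:300,:500]=a;c[305:593,:384]=b;cv2.imwrite("pics/t2.png",c)
E
```

```text
time_s: 4.05
ee_pos: [0.5745, 0.0105, 0.0732]
orientation: [0.001, 0.032, 0.999, 0.0]
force: [1.3, 8.4, 12.5]
finger_gap: 0.0578
finger_force: 30.3
fork x,y -0.12271519669367276 0.0004480069237693621
shift [ 0.0003 -0.0627 -0.0001] turn [ 0.001   0.0019 -0.0019] | t 4.05 pos [0.5745 0.0105 0.0732] F [ 1.284   8.4138 12.5222] gap 0.057784091483559286 30.33642170164967 j6 -1.6961019964616884
```

View pics/t2.png

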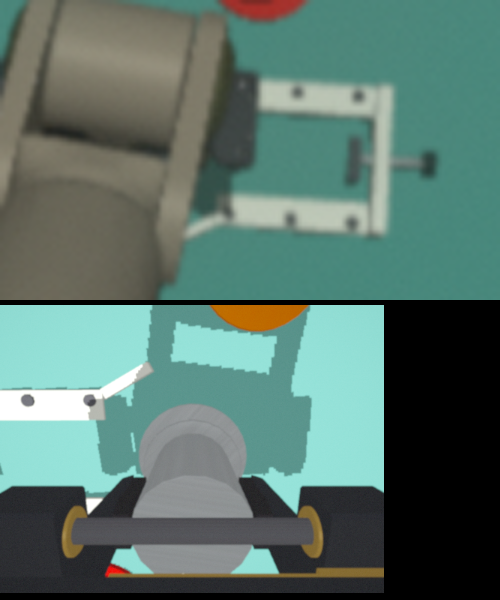

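In the wrist image the brim centre is at (193,458) and the fork mid-line is at row 459, so the pair is centred. I continue into the mouth.

```bash
python3 -m jog '[[[0,-0.008,-0.0003],[0,0,0],0.045],[[0,-0.016,-0.0003],[0,0,0],0.045],[[0,-0.024,-0.0003],[0,0,0],0.045],[[0,-0.032,-0.0003],[0,0,0],0.045],[[0,-0.04,-0.0003],[0,0,0],0.045],[[0,-0.046,-0.0003],[0,0,0],0.045],[[0,-0.052,-0.0003],[0,0,0],0.045],[[0,-0.056,-0.0003],[0,0,0],0.045],[[0,-0.06,-0.0003],[0,0,0],0.045],[[0,-0.06,-0.0003],[0,0,0],0.045]]'
cat > st.py <<'E'
from go import *
e=np.array([-.0616,-.998]);o=np.array([.5665,-.112])
s=status.state();r=s['ee_pos'][:2]-o;print('fork x,y',r@e,r@[.998,-.0616],'Fx,Fy fork',s['force'][:2]@e,s['force'][:2]@[.998,-.0616])
rel([*o,s['ee_pos'][2]],e)
E
python3 st.py
```

```text
time_s: 5.15
ee_pos: [0.5704, -0.0501, 0.0732]
orientation: [0.0, 0.032, 0.999, -0.0]
force: [0.8, 1.2, 6.6]
finger_gap: 0.0575
finger_force: 30.3
fork x,y -0.06205476500489116 5.909548237889206e-05 Fx,Fy fork -1.2323214772400408 0.7351696920441438
shift [-0.     -0.0621  0.    ] turn [-0.0003  0.0009 -0.0017] | t 5.15 pos [ 0.5704 -0.0501  0.0732] F [0.8098 1.1848 6.6267] gap 0.057537264349698046 30.276225944253383 j6 -1.8016022467727866
```

```bash
python3 -m jog '[[[0,-0.005,0],[0,0,0],0.045],[[0,-0.01,0],[0,0,0],0.045],[[0,-0.015,0],[0,0,0],0.045],[[0,-0.02,0],[0,0,0],0.045],[[0,-0.025,0],[0,0,0],0.045],[[0,-0.03,0],[0,0,0],0.045],[[0,-0.035,0],[0,0,0],0.045],[[0,-0.04,0],[0,0,0],0.045],[[0,-0.045,0],[0,0,0],0.045],[[0,-0.048,0],[0,0,0],0.045]]'
python3 st.py
```

```text
time_s: 6.15
ee_pos: [0.5673, -0.0974, 0.0732]
orientation: [0.0, 0.032, 1.0, 0.0]
force: [0.1, 0.8, -2.3]
finger_gap: 0.0576
finger_force: 30.2
fork x,y -0.014576459589164363 -0.000136908557496391 Fx,Fy fork -0.7565911998752756 0.02453698703304744
shift [-0.0002 -0.0146 -0.    ] turn [ 0.0005  0.0007 -0.0015] | t 6.15 pos [ 0.5673 -0.0974  0.0732] F [ 0.0711  0.7537 -2.2939] gap 0.05757253208184711 30.212608271831414 j6 -1.8840452092049789
```

```bash
python3 -m jog '[[[0,-0.001,0.0002],[0,0,0],0.045],[[0,-0.002,0.0003],[0,0,0],0.045],[[0,-0.003,0.0003],[0,0,0],0.045],[[0,-0.004,0.0003],[0,0,0],0.045],[[0,-0.005,0.0003],[0,0,0],0.045],[[0,-0.006,0.0003],[0,0,0],0.045],[[0,-0.007,0.0003],[0,0,0],0.045],[[0,-0.008,0.0003],[0,0,0],0.045],[[0,-0.009,0.0003],[0,0,0],0.045],[[0,-0.01,0.0003],[0,0,0],0.045]]'
python3 st.py
```

```text
time_s: 7.15
ee_pos: [0.5668, -0.107, 0.0732]
orientation: [0.001, 0.031, 1.0, 0.0]
force: [0.6, 5.1, 6.1]
finger_gap: 0.0576
finger_force: 30.3
fork x,y -0.005055191711313988 5.309281044297057e-06 Fx,Fy fork -5.112911277977656 0.24734727490793468
shift [-0.     -0.0051 -0.    ] turn [ 0.0008  0.0013 -0.0013] | t 7.15 pos [ 0.5668 -0.107   0.0732] F [0.5619 5.0885 6.1053] gap 0.05762423627425379 30.256483753037173 j6 -1.9006208389208625
```

```bash
python3 -m jog '[[[0,-0.0005,0],[0,0,0],0.045],[[0,-0.001,0],[0,0,0],0.045],[[0,-0.0015,0],[0,0,0],0.045],[[0,-0.002,0],[0,0,0],0.045],[[0,-0.0025,0],[0,0,0],0.045],[[0,-0.003,0],[0,0,0],0.045]]';python3 st.py|head -1
python3 -m jog '[[[0,-0.0005,0],[0,0,0],0.045],[[0,-0.001,0],[0,0,0],0.045],[[0,-0.0015,0],[0,0,0],0.045],[[0,-0.002,0],[0,0,0],0.045],[[0,-0.0025,0],[0,0,0],0.045]]';python3 st.py|head -1
```

```text
time_s: 7.75
ee_pos: [0.5666, -0.1099, 0.0732]
orientation: [0.001, 0.031, 1.0, 0.0]
force: [2.0, 8.0, 10.4]
finger_gap: 0.0576
finger_force: 30.3
fork x,y -0.002113762818767613 -3.937054458197282e-05 Fx,Fy fork -8.05675697678001 1.4902581626813347
time_s: 8.25
ee_pos: [0.5664, -0.1124, 0.0732]
orientation: [0.001, 0.031, 1.0, 0.0]
force: [0.0, 6.8, 10.5]
finger_gap: 0.0576
finger_force: 30.3
fork x,y 0.00038814925256208747 -5.902523829368454e-05 Fx,Fy fork -6.830276609735258 -0.3960667591872607
```

```bash
python3 -m jog '[[[0,-0.0005,-0.0002],[0,0,0],0.045],[[0,-0.001,-0.0002],[0,0,0],0.045],[[0,-0.0015,-0.0002],[0,0,0],0.045],[[0,-0.002,-0.0002],[0,0,0],0.045]]';python3 st.py|head -1
python3 -m jog '[[[0,-0.0005,0],[0,0,0],0.045],[[0,-0.001,0],[0,0,0],0.045],[[0,-0.0015,0],[0,0,0],0.045],[[0,-0.002,0],[0,0,0],0.045]]';python3 st.py|head -1
```

```text
time_s: 8.65
ee_pos: [0.5662, -0.1145, 0.0732]
orientation: [0.0, 0.031, 1.0, 0.0]
force: [0.3, 7.0, 7.6]
finger_gap: 0.0576
finger_force: 30.3
fork x,y 0.0024940283616018176 -0.000156891043189577 Fx,Fy fork -7.014185456862275 -0.14024645096553806
time_s: 9.05
ee_pos: [0.566, -0.1165, 0.0732]
orientation: [0.0, 0.031, 1.0, 0.0]
force: [-0.0, 4.9, 4.2]
finger_gap: 0.0577
finger_force: 30.3
fork x,y 0.004500098507229579 -0.00018727110115279228 Fx,Fy fork -4.8819433956327645 -0.31574992672660035
```

```bash
python3 -m jog '[[[0,-0.0005,0],[0,0,0],0.045],[[0,-0.001,0],[0,0,0],0.045],[[0,-0.0015,0],[0,0,0],0.045],[[0,-0.002,0],[0,0,0],0.045]]';python3 st.py|head -1
```

```text
time_s: 9.45
ee_pos: [0.5659, -0.1184, 0.0732]
orientation: [0.0, 0.031, 1.0, 0.0]
force: [-0.7, 5.2, 8.1]
finger_gap: 0.0578
finger_force: 30.3
fork x,y 0.006456625472643279 -0.00021434895686356888 Fx,Fy fork -5.1109262837138445 -1.0526683268196542
```

```bash
python3 -m jog '[[[0,-0.0005,0],[0,0,0],0.045],[[0,-0.001,0],[0,0,0],0.045],[[0,-0.0015,0],[0,0,0],0.045]]';python3 st.py|head -1
```

```text
time_s: 9.75
ee_pos: [0.5658, -0.1196, 0.0733]
orientation: [0.0, 0.032, 1.0, 0.001]
force: [0.3, 9.5, 9.0]
finger_gap: 0.0576
finger_force: 30.3
fork x,y 0.007629726316628822 -0.0002185887974984542 Fx,Fy fork -9.545170874440904 -0.30263250212116655
```

```bash
python3 -m jog '[[[0,-0.0005,0],[0,0,0],0.045],[[0,-0.0005,0],[0,0,0],0.045]]';python3 st.py|head -1
```

```text
time_s: 9.95
ee_pos: [0.5658, -0.1197, 0.0734]
orientation: [0.0, 0.031, 1.0, 0.001]
force: [0.8, 8.9, 10.0]
finger_gap: 0.0573
finger_force: 30.3
fork x,y 0.007759748158879928 -0.00022463264230023104 Fx,Fy fork -8.978204883231808 0.26023516786286416
```

```bash
python3 -m jog '[[[0,-0.0005,0],[0,0,0],0.045],[[0,-0.0005,0],[0,0,0],0.045]]';python3 st.py|head -1
```

```text
time_s: 10.15
ee_pos: [0.5658, -0.12, 0.0734]
orientation: [0.0, 0.031, 1.0, 0.001]
force: [1.1, 11.2, 10.7]
finger_gap: 0.0576
finger_force: 30.3
fork x,y 0.008010271260387655 -0.00022211957218860068 Fx,Fy fork -11.24244750856012 0.3826059964688951
```

```bash
python3 -m jog '[[[0,-0.0005,0],[0,0,0],0.045],[[0,-0.001,0],[0,0,0],0.045],[[0,-0.001,0],[0,0,0],0.045]]';python3 st.py
```

```text
time_s: 10.45
ee_pos: [0.5658, -0.1206, 0.0736]
orientation: [0.001, 0.031, 1.0, 0.002]
force: [1.1, 12.6, 12.4]
finger_gap: 0.0578
finger_force: 30.3
fork x,y 0.008614262130800328 -0.0002123193507865787 Fx,Fy fork -12.609072732671125 0.2846670398569467
shift [-0.0002  0.0086  0.    ] turn [ 0.0032  0.001  -0.0013] | t 10.45 pos [ 0.5658 -0.1206  0.0736] F [ 1.061  12.5689 12.4089] gap 0.057809878884178656 30.320339691097615 j6 -1.925535387405614
```

Contact felt at fork x ≈ +7.7 mm: the force rises while the brim stops and the pair begins to lean. I ease the lean off, then check.

```bash
python3 -m jog '[[[0,0.0008,0],[0,0,0],0.045],[[0,0.0016,0],[0,0,0],0.045],[[0,0.0016,0],[0,0,0],0.045]]';python3 st.py
python3 - <<'E'
from plant import optics
import cv2,numpy as np,pickle
f=optics.grab_frame("scene");w=optics.grab_frame("wrist");pickle.dump((f,w),open("pics/c3.pkl","wb"))
a=cv2.resize(f["frame"][180:270,170:300,::-1],None,fx=4,fy=4,interpolation=cv2.INTER_CUBIC)
b=cv2.resize(w["frame"][100:300,0:450,::-1],(520,231))
cv2.imwrite("pics/c3.png",np.vstack([a,b]))
E
```

```text
time_s: 10.75
ee_pos: [0.5658, -0.1202, 0.0732]
orientation: [0.0, 0.031, 1.0, 0.0]
force: [1.1, 6.3, 7.1]
finger_gap: 0.0574
finger_force: 30.3
fork x,y 0.008209335119503324 -0.00023061356768540916 Fx,Fy fork -6.406058101012039 0.7559444482120828
shift [-0.0002  0.0082  0.    ] turn [ 0.0009  0.0006 -0.0013] | t 10.75 pos [ 0.5658 -0.1202  0.0732] F [1.1493 6.348  7.1482] gap 0.057361693017388624 30.290082341234665 j6 -1.9227738731078086
```

View pics/c3.png

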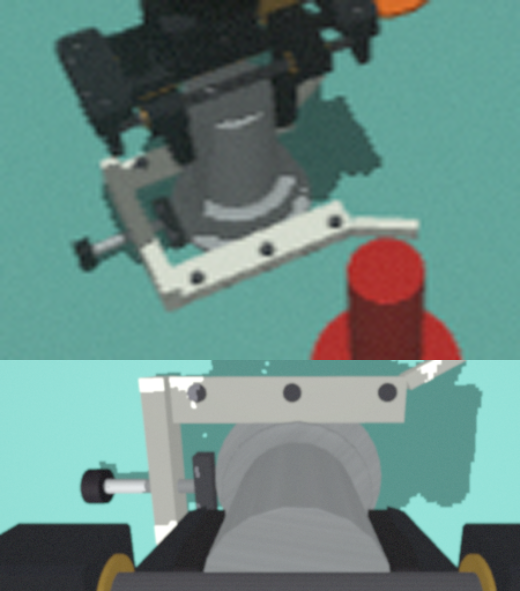

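The brim's edge touches the stop block (both near x = 217 in the wrist crop) and lies under the lips. Now I pull up, slowly at first.

```bash
python3 -m jog '[[[0,0.0003,-0.001],[0,0,0],0.045],[[0,0.0003,-0.002],[0,0,0],0.045],[[0,0.0003,-0.003],[0,0,0],0.045],[[0,0.0003,-0.004],[0,0,0],0.045],[[0,0.0003,-0.006],[0,0,0],0.045],[[0,0.0003,-0.008],[0,0,0],0.045]]';python3 st.py
```

```text
time_s: 11.45
ee_pos: [0.565, -0.1202, 0.0798]
orientation: [-0.001, 0.031, 1.0, 0.0]
force: [-0.5, 0.8, -12.4]
finger_gap: 0.0579
finger_force: 30.2
fork x,y 0.008281795106741605 -0.0010134360082003182 Fx,Fy fork -0.7979732000520998 -0.5181139153132651
shift [-0.001   0.0083 -0.    ] turn [ 0.0003 -0.0025 -0.0012] | t 11.45 pos [ 0.565  -0.1202  0.0798] F [ -0.468    0.8285 -12.4272] gap 0.05789709590975231 30.168947743222816 j6 -1.9218997555008825
```

```bash
python3 -m jog '[[[0,0,-0.003],[0,0,0],0.045],[[0,0,-0.006],[0,0,0],0.045],[[0,0,-0.009],[0,0,0],0.045],[[0,0,-0.012],[0,0,0],0.045],[[0,0,-0.015],[0,0,0],0.045],[[0,0,-0.018],[0,0,0],0.045],[[0,0,-0.021],[0,0,0],0.045],[[0,0,-0.024],[0,0,0],0.045]]';python3 st.py
python3 - <<'E'
from plant import optics
import cv2,numpy as np,pickle
f=optics.grab_frame("scene");w=optics.grab_frame("wrist");pickle.dump((f,w),open("pics/c4.pkl","wb"))
a=cv2.resize(f["frame"][170:260,170:300,::-1],None,fx=4,fy=4,interpolation=cv2.INTER_CUBIC)
b=cv2.resize(w["frame"][100:300,0:450,::-1],(520,231))
cv2.imwrite("pics/c4.png",np.vstack([a,b]))
E
```

```text
time_s: 12.25
ee_pos: [0.5657, -0.1201, 0.1049]
orientation: [-0.0, 0.031, 1.0, 0.0]
force: [-0.6, 1.5, -13.0]
finger_gap: 0.0573
finger_force: 30.2
fork x,y 0.008154493971171017 -0.0003247551748797648 Fx,Fy fork -1.4713531229383194 -0.6723877007253768
shift [-0.0003  0.0082  0.    ] turn [ 0.0001 -0.0001 -0.0011] | t 12.25 pos [ 0.5657 -0.1201  0.1049] F [ -0.5805   1.5101 -13.0497] gap 0.05732572803787702 30.166210714378394 j6 -1.9218828276234976
```

View pics/c4.png

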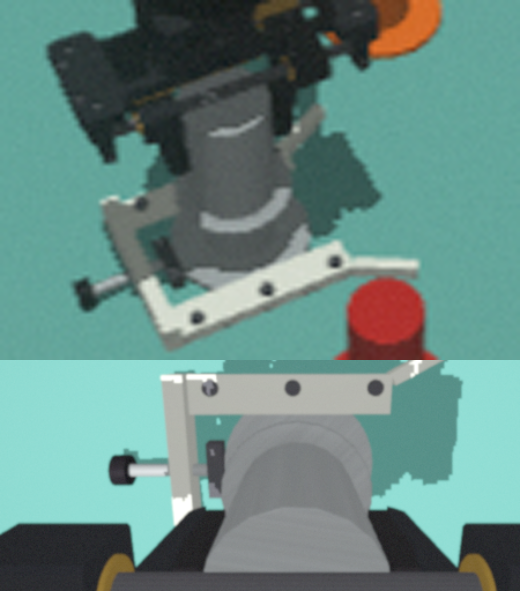

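The cup hasn't shifted in the fingers, and the inner cup's brim is still under the lips against the stop. I continue the pull.

```bash
python3 -m jog '[[[0,0,-0.006],[0,0,0],0.045],[[0,0,-0.012],[0,0,0],0.045],[[0,0,-0.018],[0,0,0],0.045],[[0,0,-0.024],[0,0,0],0.045],[[0,0,-0.03],[0,0,0],0.045],[[0,0,-0.035],[0,0,0],0.045],[[0,0,-0.04],[0,0,0],0.045],[[0,0,-0.044],[0,0,0],0.045],[[0,0,-0.048],[0,0,0],0.045],[[0,0,-0.051],[0,0,0],0.045]]';python3 st.py|tail -1
python3 -m jog '[[[0,0,-0.003],[0,0,0],0.045],[[0,0,-0.006],[0,0,0],0.045],[[0,0,-0.01],[0,0,0],0.045],[[0,0,-0.015],[0,0,0],0.045],[[0,0,-0.025],[0,0,0],0.045],[[0,0,-0.035],[0,0,0],0.045],[[0,0,-0.05],[0,0,0],0.045],[[0,0,-0.06],[0,0,0],0.045],[[0,0,-0.06],[0,0,0],0.045]]'
python3 -c "
from go import *
rel([.539,.359,.25],[-.0616,-.998])"
```

```text
time_s: 13.35
ee_pos: [0.5666, -0.1206, 0.1575]
orientation: [0.002, 0.031, 1.0, -0.001]
force: [-0.2, 0.4, -2.5]
finger_gap: 0.0576
finger_force: 30.3
shift [ 0.0006  0.0086 -0.    ] turn [-0.0014  0.0035 -0.0012] | t 13.35 pos [ 0.5666 -0.1206  0.1575] F [-0.2363  0.4374 -2.476 ] gap 0.05761062838066249 30.283948405995034 j6 -1.9219036288930909
time_s: 14.25
ee_pos: [0.5663, -0.1204, 0.2175]
orientation: [0.002, 0.031, 1.0, -0.001]
force: [-1.1, 0.7, -2.5]
finger_gap: 0.0571
finger_force: 30.3
shift [ 0.0571  0.4767 -0.0333] turn [-0.0012  0.0031 -0.0011] | t 14.25 pos [ 0.5663 -0.1204  0.2175] F [-1.078   0.7319 -2.5336] gap 0.05713815302471616 30.285787018365227 j6 -1.9218986436861192
```

```bash
python3 -m jog '[[[0,0.01,0],[0,0,0],0.045],[[0,0.03,0],[0,0,0],0.045],[[0.005,0.06,0],[0,0,0],0.045],[[0.01,0.09,0],[0,0,0],0.045],[[0.015,0.12,0],[0,0,0],0.045],[[0.02,0.15,0],[0,0,0],0.045],[[0.023,0.18,0],[0,0,0],0.045],[[0.026,0.21,0],[0,0,0],0.045],[[0.03,0.235,0],[0,0,0],0.045],[[0.032,0.25,0],[0,0,0],0.045]]'
python3 -m jog '[[[0,0.02,0],[0,0,0],0.045],[[0.003,0.05,0],[0,0,0],0.045],[[0.006,0.08,0],[0,0,0],0.045],[[0.01,0.11,0],[0,0,0],0.045],[[0.014,0.14,0],[0,0,0],0.045],[[0.018,0.17,0],[0,0,0],0.045],[[0.022,0.195,0],[0,0,0],0.045],[[0.025,0.215,0],[0,0,0],0.045],[[0.026,0.226,0],[0,0,0],0.045],[[0.026,0.226,0],[0,0,0],0.045]]'
python3 - <<'E'
from plant import optics
import cv2,numpy as np
from go import *
rel([.539,.359,.0502])
f=optics.grab_frame("scene");t=optics.grab_frame("top")
a=cv2.resize(f["frame"][90:300,150:450,::-1],(600,420))
b=cv2.resize(t["frame"][100:240,100:400,::-1],(386,180))
c=np.zeros((600,600,3),np.uint8);c[:420]=a;c[420:,:386]=b
cv2.imwrite("pics/c5.png",c)
E
```

```text
time_s: 15.25
ee_pos: [0.5486, 0.1336, 0.215]
orientation: [-0.001, 0.031, 1.0, 0.0]
force: [0.8, -0.4, -1.6]
finger_gap: 0.0574
finger_force: 30.3
time_s: 16.25
ee_pos: [0.5374, 0.3594, 0.215]
orientation: [-0.0, 0.031, 1.0, -0.0]
force: [-1.2, -0.6, -1.8]
finger_gap: 0.0576
finger_force: 30.3
shift [-0.0017 -0.0002  0.1648] turn None | t 16.25 pos [0.5374 0.3594 0.215 ] F [-1.192  -0.6206 -1.8085] gap 0.0575619481246529 30.28582763960003 j6 -1.1026411070857676
```

View pics/c5.png

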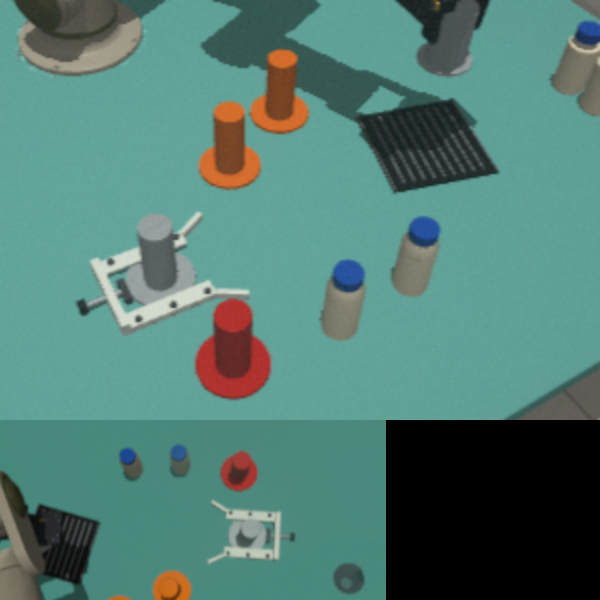

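The inner cup stands in the fork against the stop, and the outer cup hangs in the gripper above the mat. I lower it.

```bash
python3 -m jog '[[[-0.001,0,0.015],[0,0,0],0.045],[[-0.0015,0,0.035],[0,0,0],0.045],[[-0.0015,0,0.06],[0,0,0],0.045],[[-0.0015,0,0.085],[0,0,0],0.045],[[-0.0015,0,0.11],[0,0,0],0.045],[[-0.0015,0,0.13],[0,0,0],0.045],[[-0.0015,0,0.145],[0,0,0],0.045],[[-0.0015,0,0.153],[0,0,0],0.045],[[-0.0015,0,0.158],[0,0,0],0.045],[[-0.0015,0,0.16],[0,0,0],0.045]]'
python3 -m jog '[[[0,0,0.0005],[0,0,0],0.045],[[0,0,0.001],[0,0,0],0.045],[[0,0,0.0015],[0,0,0],0.045],[[0,0,0.002],[0,0,0],0.045],[[0,0,0.0025],[0,0,0],0.045],[[0,0,0.003],[0,0,0],0.045],[[0,0,0.003],[0,0,0],0.045]]'
```

```text
time_s: 17.35
ee_pos: [0.5395, 0.3581, 0.0558]
orientation: [0.0, 0.032, 0.999, 0.0]
force: [-0.1, -0.2, -1.8]
finger_gap: 0.0573
finger_force: 30.3
time_s: 18.05
ee_pos: [0.5392, 0.3584, 0.0526]
orientation: [-0.0, 0.031, 1.0, -0.0]
force: [0.2, -0.2, -1.8]
finger_gap: 0.0575
finger_force: 30.3
```

```bash
python3 -m jog '[[[0,0,0.0005],[0,0,0],0.045],[[0,0,0.001],[0,0,0],0.045],[[0,0,0.0015],[0,0,0],0.045],[[0,0,0.002],[0,0,0],0.045],[[0,0,0.002],[0,0,0],0.045]]'
python3 -m jog '[[[0,0,0.0003],[0,0,0],0.045],[[0,0,0.0006],[0,0,0],0.045],[[0,0,0.0006],[0,0,0],0.045]]'
```

```text
time_s: 18.55
ee_pos: [0.5392, 0.3584, 0.0506]
orientation: [-0.0, 0.031, 1.0, -0.0]
force: [-0.1, 0.3, -2.2]
finger_gap: 0.0572
finger_force: 30.3
time_s: 18.85
ee_pos: [0.5392, 0.3584, 0.0503]
orientation: [0.0, 0.031, 1.0, 0.0]
force: [-0.5, -1.3, 0.7]
finger_gap: 0.0575
finger_force: 30.3
```

```bash
python3 -m jog '[[[0,0,0.0003],[0,0,0],0.045],[[0,0,0.0003],[0,0,0],0.058],[[0,0,0.0003],[0,0,0],0.062],[[0,0,0.0003],[0,0,0],0.07],[[0,0,0.0003],[0,0,0],0.08],[[0,0,0.0003],[0,0,0],0.088],[[0,0,0.0003],[0,0,0],0.088],[[0,0,0.0003],[0,0,0],0.088]]'
```

```text
time_s: 19.65
ee_pos: [0.5392, 0.3585, 0.0497]
orientation: [-0.0, 0.031, 1.0, 0.0]
force: [0.1, 0.8, 0.3]
finger_gap: 0.0878
finger_force: 0.0
```

```bash
python3 -m jog '[[[0,0,-0.01],[0,0,0],0.088],[[0,0,-0.03],[0,0,0],0.088],[[0,0,-0.06],[0,0,0],0.088],[[0,0,-0.09],[0,0,0],0.088],[[0,0,-0.12],[0,0,0],0.088],[[0,0,-0.15],[0,0,0],0.088],[[0,0,-0.18],[0,0,0],0.088],[[0,0,-0.2],[0,0,0],0.088],[[0,0,-0.2],[0,0,0],0.088],[[0,0,-0.2],[0,0,0],0.088]]'
python3 - <<'E'
from plant import optics
import cv2
f=optics.grab_frame("scene")
cv2.imwrite("pics/c6.png",cv2.resize(f["frame"][90:290,150:450,::-1],(798,532)))
E
```

```text
time_s: 20.65
ee_pos: [0.539, 0.3583, 0.2495]
orientation: [-0.0, 0.031, 1.0, -0.0]
force: [0.1, -0.7, -0.3]
finger_gap: 0.0881
finger_force: 0.0
```

View pics/c6.png

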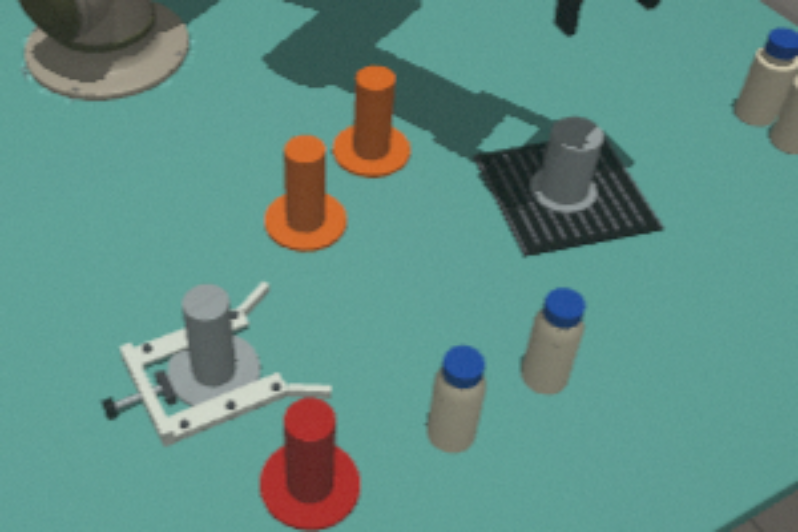

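The outer cup stands mouth down and wholly on the mat, at about (567,190). The inner cup stands in the fork against the stop, and the bottles are still upright.

```bash
python3 -c "
from plant import job
print(job.job_done())"
```

```text
the job is handed in; nothing more can be done
None
```

The job is handed in at about 21 s of the 72 s allowed: the inner cup stands in the fork against its stop, the outer cup stands mouth down on the drying mat, and the arm touched neither the bottles nor the flask.

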